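# Sort suspension bushings into the parts case and shut it

## Robot

A 6-joint arm with a two-finger parallel gripper is mounted at the origin on the work surface. World frame = base frame: x ahead of the robot, y to its left, z up, the work surface at z = 0. Lengths are in m, angles in degrees, forces in N, time in s.
With the tool pointing down it reaches from about 0.375 to 0.9 m from the base axis. Payload 3.1 kg.
Tool frame: the origin (TCP) lies at the very end of the fingers, on their centre line; the grasp point (between the pads) lies 19 mm behind it (bot.tcp_to_grasp is the distance from the TCP to the grasp point, in m); z points along the fingers, y is the line along which they close (so a half turn about z gives the same grasp; the last joint's range is limited). The gripper opens to 87 mm and grips with 3 to 60 N. Pads are 19 mm wide; open, the fingers measure 117 mm over their backs; the gripper's body (75 mm by 190 mm) begins 51 mm behind the grasp point.
Start: joints at [64.716, 30.224, 82.088, -0, 67.689, -10.227], TCP at [0.162, 0.604, 0.223] pointing down, gripper open.
Joint ranges: [-176.69, 176.69], [-43.24, 126.21], [12.49, 139.97], [-82, 262], [0, 151.66], [-163.58, 163.58]. Speed limits (degrees/s): [159.86, 159.86, 180, 180, 180, 180].

## Interface

Orientations are given as a 3x3 rotation matrix whose columns are the frame's x, y, z axes.
In Python, from rig import telemetry, capture, camera_info, job, bot gives the robot as it stands. The module is installed in compiled form; this text tells all that it offers.
- The arm moves only by the tool carry_out, never from a script. Its argument "deltas" is a list that holds one entry, the list of rows, each a list of 7 numbers: the shift along the tool's x, y, z scaled (see below), then the turn, a rotation vector about the tool's x, y, z scaled (see below), then the closure, from -1 (fully open) to 1 (shut). In form: [[[dx, dy, dz, ax, ay, az, claw], ...]]. A call has exactly 10 rows; each row is the pose to reach, as a shift and turn from the pose commanded when the call began, along the tool's axes at that moment, turning the shorter way round; what a row does not reach only later rows make up. The controller multiplies each number of a shift by 15 cm and each number of a turn by 360 degrees. A row lasts 1/12 s, in which the tool goes at most 41.7 mm and 7.16 degrees, less where a joint would pass 70% of its speed; a pose out of reach is approached as far as the arm can. A call with a number of a shift or a turn outside -1 to 1 is refused whole. A call with a gripper value outside its range is refused whole. The fingers move at their own pace and stop on an object; the grip force is fixed at half the most. Time passes only in rows, so rows that repeat a pose let the fingers close, or fill a call up. It gives the time, the measured TCP pose, the force, the opening and the grip force at its end, in the units of the state.
- telemetry.read_state(): the state, without advancing time (a new reading comes with each control period).
- capture(name): name is "scene" or "top" or "wrist"; returns the picture (400x640x3 uint8, red, green, blue); there is no depth.
- camera_info(name): a dict with "mtx" (3x3 intrinsics, pixels), "k1" (the pictures are not rectified: a ray, as slopes to the right and down, at radius r is drawn at 1 + k1 r^2 times it, then the intrinsics apply), "cam_to_world" (4x4, takes a point from camera to world coordinates); the wrist camera has in their place "T_tool_cam" (4x4, takes a point from camera to tool coordinates, whose origin is the TCP and whose axes are the flange's). Camera axes: x right, y down, z forward; pixel columns grow to the right and rows downward; lengths in m; the calibration is good to about 2 mm. A picture is of the moment at which its call begins: read the wrist's pose just before it. camera_info takes no time and is no camera call.
- job.hand_in(): hands the job in; it is judged then, once.
The state is a dict: "time_s": time; "joint_positions": joint angles; "qvel": joint speeds; "tau": joint torques, N m; "position": TCP position; "tcp_rot": TCP orientation; "force": force on the tool from outside, world axes, zero at the start; "moment": the same for the moment, N m; "opening": opening from 0.0 (shut) to 1.0 (fully open); "grasp_force": force on a finger pad.
Only numpy, scipy, OpenCV 4.12 (cv2) and the standard library are available. Lean on these libraries where they do the work, as an engineer would, in place of code of your own. Each camera call takes 0.05 s, during which the arm holds its last target. There are 200 camera calls.

## Task

Sort the coloured bushings into the parts case: slide each one along the sorting tray, without lifting it, and over the tray's open edge into the insert of its own colour. When all three are in, fold the lid of the case fully shut. Leave the spray can, the grease jar and the wrench where they are.

Things in the scene. Friction and masses are not known exactly. Their poses are not given: they have to be found in the camera images.
- case: open grey metal parts case, fixed on the bench, 140 mm (local x) x 270 mm (local y) x 60 mm high, walls 5 mm; origin at the centre of its underside, z up. Local x points from the tray across the case to the hinge (roughly world +y). The lid is hinged on its +x rim, the tray adjoins its -x side
- insert_red: red plastic open box lying in the case, fixed; 128 x 128 mm outside, 53 mm high, walls and floor 4 mm, its rim 2 mm below the case rim; origin at the centre of its underside, axes parallel to those of the case. It lies in one or the other half of the case (local y = -65 or +65 mm)
- insert_blue: blue plastic open box lying in the case, fixed; 128 x 128 mm outside, 53 mm high, walls and floor 4 mm, its rim 2 mm below the case rim; origin at the centre of its underside, axes parallel to those of the case. It lies in one or the other half of the case (local y = -65 or +65 mm)
- tray: aluminium sorting tray on side panels, fixed, 240 mm (local x) x 270 mm (local y), sliding surface 62 mm above the bench, 2 mm above the case rim; origin on the bench below its centre, axes parallel to those of the case. Its -x, -y and +y edges carry a lip 6 mm high and 4 mm thick; its +x edge is open and ends 2 mm short of the case wall
- bushing_red_1_center (a point): suspension bushing: red plastic cylinder with a steel sleeve showing in its top, 38 mm diameter, 28 mm high, standing upright on the tray at the start (60 g); this point is its centre, 14 mm above its underside
- bushing_red_2_center (a point): suspension bushing: red plastic cylinder with a steel sleeve showing in its top, 38 mm diameter, 28 mm high, standing upright on the tray at the start (60 g); this point is its centre, 14 mm above its underside
- bushing_blue_center (a point): suspension bushing: blue plastic cylinder with a steel sleeve showing in its top, 38 mm diameter, 28 mm high, standing upright on the tray at the start (60 g); this point is its centre, 14 mm above its underside
- lid (a joint): lid angle in rad: 0 lies flat and shut on the case rim, about 1.57 stands upright, stop at 1.9; the stiff hinge keeps it wherever it is left. It starts standing open
- lid_hinge (a point): middle of the lid's hinge line, at the top of the case's +x rim; the hinge line runs along the case's y axis
- lid_edge (a point): middle of the free edge of the lid, 140 mm from the hinge line; the lid is a plain flat grey panel without handle, 6 mm thick, as wide as the case (270 mm); it is to be pushed shut from its outer face
- spray_can: yellow-labelled spray can standing on the bench, 66 mm diameter, 170 mm high; origin under its centre
- grease_jar: grease jar with black cap standing on the bench, 70 mm diameter, 70 mm high; origin under its centre
- wrench: steel wrench lying on the bench; origin under its middle

How it is judged:
By the outcome, as a careful person would: the job done as asked, in the order asked, and still so for the second after the job is handed in, with the robot touching nothing.
It also fails if it takes over 69 s, if anything falls off the work surface, if the arm or the gripper's body presses on something with over 40 N, if the wrist force passes 120 N, or if a joint passes its speed limit or range.

## Working session

There is one attempt and no reset: what is moved stays moved. The work goes in short steps, Python scripts to look and compute and a tool call to move; the robot and the scene stay as the last step left them, time stands still between calls to the robot, and variables do not carry over. Pictures are saved under pics/ and viewed, at most 11 in all, crops included, and the job is handed in when it is done.

Besides the shell and the picture viewer there is one more tool, called in YAML: its name, and indented under it one key for each argument. carry_out: Moves the arm, as the interface text tells. Its arguments: {"type":"object","properties":{"deltas":{"type":"array","items":{"type":"array","items":{"type":"array","items":{"type":"number"}}}}},"required":["deltas"]}

```bash
mkdir -p pics; python3 - <<'E'
from rig import telemetry, capture, camera_info, job, bot
import cv2,numpy as np
s=telemetry.read_state();print(s)
ims=[]
for n in ["scene","top"]:
    im=capture(n);cv2.imwrite(f"pics/{n}0.png",im[:,:,::-1])
    print(n,camera_info(n))
print(camera_info("wrist"))
E
```

```text
{'time_s': 0.0, 'joint_positions': array([ 6.47160306e+01,  3.02784943e+01,  8.21556914e+01,  2.85301442e-04,
        6.76884782e+01, -1.02255115e+01]), 'qvel': array([-0.07100882,  0.06829292,  0.07122984, -0.01617849,  0.08897377,
       -0.08968549]), 'tau': array([-6.64363452e-04, -4.40042996e+01, -1.76592672e+01,  6.32340624e-02,
        5.82202524e-02, -1.55832513e-04]), 'position': array([0.16201573, 0.60288789, 0.22158054]), 'tcp_rot': array([[-9.65660586e-01,  2.59805289e-01, -9.18548738e-04],
       [ 2.59806628e-01,  9.65658727e-01, -1.93382711e-03],
       [ 3.84586092e-04, -2.10606568e-03, -9.99997708e-01]]), 'force': array([-0.00214626, -0.52366805, -0.20976259]), 'moment': array([0.0533668 , 0.01888745, 0.02415184]), 'grasp_force': 0.0, 'opening': 0.9996828062068286}
scene {'mtx': array([[384.77743323,   0.        , 318.63852821],
       [  0.        , 384.77743323, 200.5916358 ],
       [  0.        ,   0.        ,   1.        ]]), 'k1': -0.06617805411589348, 'cam_to_world': array([[ 0.52294237,  0.55199186, -0.64948924,  1.21844869],
       [ 0.85227661, -0.32745985,
[... 455 characters left out ...]
, -0.0078457 ,  0.00708592],
       [ 0.01153166, -0.16382303, -0.98642234,  1.18067981],
       [ 0.        ,  0.        ,  0.        ,  1.        ]])}
{'mtx': array([[304.9843317 ,   0.        , 319.57769646],
       [  0.        , 304.9843317 , 197.14550737],
       [  0.        ,   0.        ,   1.        ]]), 'k1': -0.010907436805632945, 'T_tool_cam': array([[ 9.69375136e-04, -9.67706095e-01, -2.52079301e-01,
         6.92671324e-02],
       [ 9.99999521e-01,  9.72049065e-04,  1.13919973e-04,
         5.66980739e-04],
       [ 1.34792397e-04, -2.52079291e-01,  9.67706574e-01,
        -1.62565173e-01],
       [ 0.00000000e+00,  0.00000000e+00,  0.00000000e+00,
         1.00000000e+00]])}
```

View pics/top0.png

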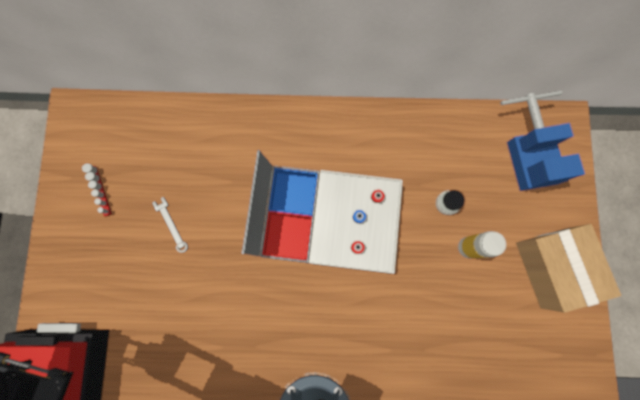

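View pics/scene0.png

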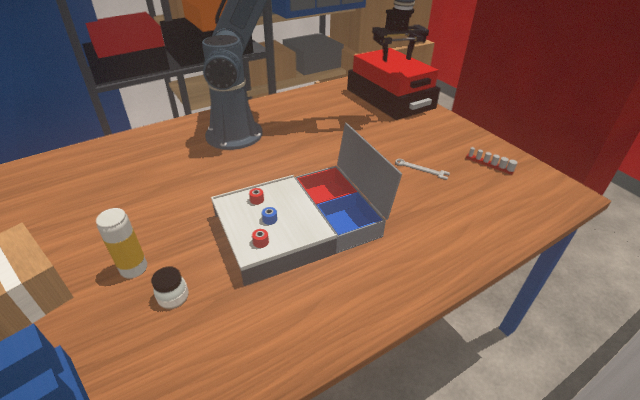

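The top view shows the tray with corners near (318,170), (403,180), (396,273) and (309,264). The red bushings are at (378,197) and (358,247), and the blue one is at (360,217). The blue insert is at (293,193), the red insert at (289,237), and the lid stands open at about x=260. The scene view agrees.

```bash
cat > h.py <<'E'
from rig import telemetry, capture, camera_info, job, bot
import cv2,numpy as np
def ray(n,uv):
    c=camera_info(n);K=c["mtx"];uv=np.atleast_2d(uv).astype(float)
    d=(uv-K[:2,2])/K[0,0];p=d.copy()
    for _ in range(20): p=d/(1+c["k1"]*(p**2).sum(1,keepdims=True))
    if n=="wrist":
        s=telemetry.read_state();T=np.eye(4);T[:3,:3]=s["tcp_rot"];T[:3,3]=s["position"];T=T@c["T_tool_cam"]
    else: T=c["cam_to_world"]
    return T[:3,3],np.c_[p,np.ones(len(p))]@T[:3,:3].T
def onz(n,uv,z):
    o,d=ray(n,uv);return o+d*((z-o[2])/d[:,2])[:,None]
def masks(im):
    h=cv2.cvtColor(im,cv2.COLOR_RGB2HSV);H,S,V=cv2.split(h)
    return dict(red=((H<8)|(H>172))&(S>140)&(V>80),blue=(H>95)&(H<125)&(S>120)&(V>60),white=(S<50)&(V>150))
def blobs(m,lo,hi,box):
    x0,y0,x1,y1=box;k=np.zeros(m.shape,np.uint8);k[y0:y1,x0:x1]=m[y0:y1,x0:x1]
    cs,_=cv2.findContours(k,cv2.RETR_EXTERNAL,cv2.CHAIN_APPROX_NONE)
    return [c[:,0,:] for c in cs if lo<cv2.contourArea(c)<hi]
E
python3 - <<'E'
from h import *
np.set_printoptions(precision=4,suppress=True)
for n,box in [("top",(235,140,410,290)),("scene",(205,150,390,290))]:
    im=capture(n);m=masks(im)
    for k in["red","blue"]:
        for c in blobs(m[k],30,400,box):
            (u,v),r=cv2.minEnclosingCircle(c);uv=c.min(0)/2+c.max(0)/2
            print(n,k,uv,r,"top-z.09",onz(n,uv,.08 if n=="scene" else .085)[0])
        for c in blobs(m[k],600,9000,box):
            print(n,k,"insert",np.array(cv2.minAreaRect(c)[0]),onz(n,cv2.boxPoints(cv2.minAreaRect(c)),.058)[:,:2].tolist())
    for c in blobs(m["white"],3000,20000,box):
        c=cv2.convexHull(c);q=cv2.approxPolyDP(c,6,True)[:,0,:];print(n,"tray",q.tolist());print(onz(n,q,.065))
im=capture("top");cv2.imwrite("pics/t1.png",cv2.resize(im[140:290,235:415,::-1],None,fx=4,fy=4,interpolation=cv2.INTER_CUBIC))
E
```

```text
top red insert [286.6988 235.3439] [[0.43546114027423627, 0.15517412774245368], [0.5599637932558561, 0.14587351416107383], [0.5475299622639089, 0.018774240164346246], [0.42330841914177747, 0.030442311425966217]]
top blue insert [292.6154 191.0769] [[0.566068490606795, 0.14268575485869192], [0.6899908810901403, 0.13265597702192586], [0.6768818873429211, 0.005830840614765837], [0.5532494310259667, 0.018069382058589645]]
top tray [[317, 171], [401, 180], [394, 272], [307, 261]]
[[ 0.6814  0.0048  0.065 ]
 [ 0.6602 -0.2417  0.065 ]
 [ 0.394  -0.2183  0.065 ]
 [ 0.4191  0.0273  0.065 ]]
scene red [260. 238.] 9.14001178741455 top-z.09 [ 0.6145 -0.1698  0.08  ]
scene red [256.5 195.5] 7.905794143676758 top-z.09 [ 0.467  -0.1115  0.08  ]
scene red insert [326.5275 184.5918] [[0.42670748152061, 0.03229772798698444], [0.4371723315281949, 0.2030347896018167], [0.5653028288757738, 0.14295877698604115], [0.5494369503517741, -0.009887897143703195]]
scene blue [268.5 212. ] 6.690637111663818 top-z.09 [ 0.5423 -0.1129  0.08  ]
scene blue insert [345.351  213.0654] [[0.5561040952525745, 0.020484164665467264], [0.5636940337094988, 0.1661778661911389], [0.6897868466998477, 0.10901172408580584], [0.6770138661093424, -0.020541396096835307]]
scene tray [[292, 175], [336, 234], [240, 267], [212, 197]]
[[ 0.4158  0.0222  0.065 ]
 [ 0.6818 -0.0015  0.065 ]
 [ 0.6595 -0.2407  0.065 ]
 [ 0.394  -0.2108  0.065 ]]
```

View pics/t1.png

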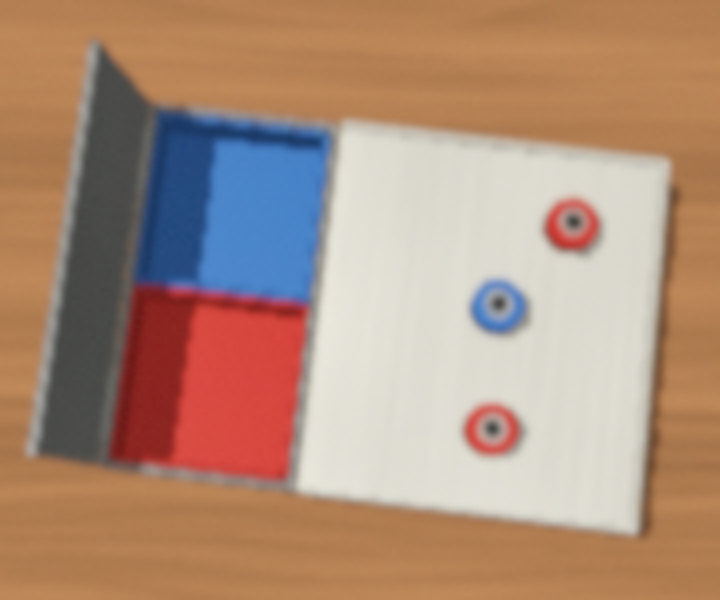

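```bash
cat >> h.py <<'E'
np.set_printoptions(precision=4,suppress=True)
C=np.array([.5385,-.1075]);th=np.radians(5.0)
ex=np.array([np.sin(th),np.cos(th)]);ey=np.array([-np.cos(th),np.sin(th)])
def loc(p): d=np.asarray(p)[...,:2]-C;return np.stack([d@ex,d@ey],-1)*1000
def wor(x,y): return C+ex*x/1000+ey*y/1000
def row(pose,pos,yaw):
    """numbers for a carry_out row from tool pose (R,p) to tcp pos, pointing down with tool-x at yaw deg"""
    from scipy.spatial.transform import Rotation as Ro
    R,p=pose;a=np.radians(yaw);x=np.array([np.cos(a),np.sin(a),0]);z=np.array([0,0,-1.])
    G=np.c_[x,np.cross(z,x),z]
    return np.r_[R.T@(np.asarray(pos)-p)/.15,Ro.from_matrix(R.T@G).as_rotvec(degrees=True)/360],(G,np.asarray(pos,float))
def now():
    s=telemetry.read_state();return s["tcp_rot"],s["position"]
def plan(*wp):
    P=now()
    for w in wp:
        r,P=row(P,w[:3],w[3]);print(w,"->",r.round(3).tolist())
E
python3 - <<'E'
from h import *
t=onz("top",[(378,195.7),(359.5,216.2),(358,247.5)],.09)
print(t,loc(t))
s=onz("scene",[(260,238),(268.5,212),(256.5,195.5)],.078);print(loc(s))
# lid top edge from top img: solve angle with both ends
o,d=ray("top",[(259.2,151),(242.5,253.5)])
print([loc(o+d*((z-o[2])/d[:,2])[:,None]).tolist()+[z] for z in(.17,.19,.2)])
print(onz("top",[(450,203),(495,244)],.07))
plan((.25,.5,.3,125),(.38,.25,.3,85),(.45,.05,.3,85),(.5,-.13,.25,85))
E
```

```text
[[ 0.6068 -0.1701  0.09  ]
 [ 0.5468 -0.1178  0.09  ]
 [ 0.4588 -0.1139  0.09  ]] [[-56.4433 -73.5431]
 [ -9.5132  -9.1237]
 [-13.3632  78.8348]]
[[-54.9471 -79.216 ]
 [ -4.3801  -2.1061]
 [ -9.5567  73.3121]]
[[[281.8741277372497, -142.75740793646708], [287.9500204556547, 131.98667483757777], 0.17], [[278.301990333146, -136.84186735628987], [284.25764927146565, 132.46539795586423], 0.19], [[276.5159216310941, -133.88409706620126], [282.41146367937114, 132.70475951500745], 0.2]]
[[ 0.5942 -0.3809  0.07  ]
 [ 0.4792 -0.5036  0.07  ]]
(0.25, 0.5, 0.3, 125) -> [-0.744, -0.513, -0.519, -0.0, 0.0, 0.111]
(0.38, 0.25, 0.3, 85) -> [-1.862, -0.246, 0.0, 0.0, 0.0, 0.111]
(0.45, 0.05, 0.3, 85) -> [-1.288, 0.581, 0.0, 0.0, 0.0, 0.0]
(0.5, -0.13, 0.25, 85) -> [-1.166, 0.437, 0.333, 0.0, 0.0, 0.0]
```

carry_out:
  deltas:
    - [[-0.1,-0.07,-0.1,0,0,0.012,-1],[-0.2,-0.14,-0.2,0,0,0.03,-1],[-0.3,-0.2,-0.3,0,0,0.045,-1],[-0.4,-0.28,-0.4,0,0,0.06,-1],[-0.5,-0.35,-0.5,0,0,0.075,0],[-0.6,-0.4,-0.52,0,0,0.09,0],[-0.7,-0.45,-0.52,0,0,0.1,0.44],[-0.74,-0.5,-0.52,0,0,0.11,0.44],[-0.74,-0.51,-0.52,0,0,0.111,0.44],[-0.74,-0.51,-0.52,0,0,0.111,0.44]]

```text
time_s: 1.08
position: [0.2496, 0.5004, 0.3005]
tcp_rot: [[-0.573, 0.819, -0.001], [0.819, 0.573, -0.0], [0.0, -0.001, -1.0]]
force: [-0.9, -0.4, 0.4]
opening: 0.635
grasp_force: 0.0
```

```bash
python3 -c "
from h import *
s=telemetry.read_state();print(s['time_s'],s['position'],s['opening'],s['force'])
plan((.32,.37,.3,115),(.38,.24,.3,105),(.42,.12,.3,95),(.47,-.02,.3,85),(.5,-.13,.25,85))"
```

```text
1.0833 [0.2496 0.5004 0.3005] 0.6351521409406223 [-0.8962 -0.3938  0.3828]
(0.32, 0.37, 0.3, 115) -> [-0.981, -0.114, 0.003, -0.0, -0.0, 0.028]
(0.38, 0.24, 0.3, 105) -> [-0.955, -0.004, 0.0, 0.0, 0.0, 0.028]
(0.42, 0.12, 0.3, 95) -> [-0.842, 0.051, 0.0, 0.0, 0.0, 0.028]
(0.47, -0.02, 0.3, 85) -> [-0.959, 0.251, 0.0, 0.0, 0.0, 0.028]
(0.5, -0.13, 0.25, 85) -> [-0.713, 0.263, 0.333, 0.0, 0.0, 0.0]
```

carry_out:
  deltas:
    - [[-0.12,-0.01,0,0,0,0.003,0.44],[-0.25,-0.03,0,0,0,0.007,0.44],[-0.4,-0.05,0,0,0,0.011,0.44],[-0.55,-0.06,0,0,0,0.016,0.44],[-0.7,-0.08,0,0,0,0.02,0.44],[-0.8,-0.09,0,0,0,0.023,0.44],[-0.9,-0.1,0,0,0,0.026,0.44],[-0.96,-0.11,0,0,0,0.028,0.44],[-0.98,-0.11,0,0,0,0.028,0.44],[-0.98,-0.11,0,0,0,0.028,0.44]]

```text
time_s: 1.92
position: [0.3204, 0.3711, 0.3005]
tcp_rot: [[-0.422, 0.907, -0.0], [0.907, 0.422, 0.0], [0.0, -0.0, -1.0]]
force: [-1.7, 0.4, -0.5]
opening: 0.281
grasp_force: 0.0
```

carry_out:
  deltas:
    - [[-0.12,0,0,0,0,0.003,0.44],[-0.25,0,0,0,0,0.007,0.44],[-0.4,0,0,0,0,0.011,0.44],[-0.55,0,0,0,0,0.016,0.44],[-0.7,0,0,0,0,0.02,0.44],[-0.8,0,0,0,0,0.023,0.44],[-0.9,0,0,0,0,0.026,0.44],[-0.95,0,0,0,0,0.028,0.44],[-0.955,0,0,0,0,0.028,0.44],[-0.955,0,0,0,0,0.028,0.44]]

```text
time_s: 2.75
position: [0.3807, 0.2416, 0.3005]
tcp_rot: [[-0.256, 0.967, -0.0], [0.967, 0.256, 0.001], [0.001, -0.0, -1.0]]
force: [-0.1, 1.1, 0.2]
opening: 0.281
grasp_force: 0.0
```

carry_out:
  deltas:
    - [[-0.12,0,0,0,0,0.003,0.44],[-0.25,0.01,0,0,0,0.007,0.44],[-0.4,0.02,0,0,0,0.011,0.44],[-0.55,0.03,0,0,0,0.016,0.44],[-0.7,0.04,0,0,0,0.02,0.44],[-0.8,0.05,0,0,0,0.023,0.44],[-0.84,0.05,0,0,0,0.026,0.44],[-0.84,0.05,0,0,0,0.028,0.44],[-0.84,0.05,0,0,0,0.028,0.44],[-0.84,0.05,0,0,0,0.028,0.44]]

```text
time_s: 3.58
position: [0.4197, 0.1222, 0.3005]
tcp_rot: [[-0.084, 0.996, -0.001], [0.996, 0.084, 0.001], [0.001, -0.0, -1.0]]
force: [0.7, 0.4, 0.7]
opening: 0.279
grasp_force: 0.0
```

carry_out:
  deltas:
    - [[-0.12,0.03,0,0,0,0.003,0.44],[-0.25,0.06,0,0,0,0.007,0.44],[-0.4,0.1,0,0,0,0.011,0.44],[-0.55,0.14,0,0,0,0.016,0.44],[-0.7,0.18,0,0,0,0.02,0.44],[-0.8,0.21,0,0,0,0.023,0.44],[-0.9,0.24,0,0,0,0.026,0.44],[-0.95,0.25,0,0,0,0.028,0.44],[-0.96,0.25,0,0,0,0.028,0.44],[-0.96,0.25,0,0,0,0.028,0.44]]

```text
time_s: 4.42
position: [0.4692, -0.0186, 0.3004]
tcp_rot: [[0.092, 0.996, -0.001], [0.996, -0.092, 0.001], [0.001, -0.001, -1.0]]
force: [0.5, -0.0, -0.5]
opening: 0.28
grasp_force: 0.0
```

```bash
python3 -c "
from h import *
s=telemetry.read_state();print(s['time_s'],s['position'],s['opening'],s['force'],s['joint_positions'])
x=wor(-70,0)
plan((x[0],x[1],.24,85))"
```

```text
4.4167 [ 0.4692 -0.0186  0.3004] 0.28023315621107725 [ 0.4592 -0.0342 -0.5224] [-15.9668  12.5892  97.5896   0.0299  69.8727 -10.6747]
(np.float64(0.5323990980076639), np.float64(-0.1772336288664222), 0.24, 85) -> [-1.014, 0.518, 0.402, -0.0, -0.0, -0.001]
```

carry_out:
  deltas:
    - [[-0.12,0.06,0.05,0,0,0,0.44],[-0.25,0.12,0.1,0,0,0,0.44],[-0.4,0.2,0.15,0,0,0,0.44],[-0.55,0.28,0.2,0,0,0,0.44],[-0.7,0.36,0.25,0,0,0,0.44],[-0.8,0.42,0.3,0,0,0,0.44],[-0.9,0.48,0.35,0,0,0,0.44],[-0.97,0.5,0.4,0,0,0,0.44],[-1.0,0.52,0.4,0,0,0,0.44],[-1.0,0.52,0.4,0,0,0,0.44]]

```text
time_s: 5.25
position: [0.5332, -0.1761, 0.2399]
tcp_rot: [[0.094, 0.996, -0.001], [0.996, -0.094, 0.001], [0.001, -0.001, -1.0]]
force: [-0.0, 0.2, 0.5]
opening: 0.276
grasp_force: 0.0
```

```bash
python3 -c "
from h import *
s=telemetry.read_state();print(s['time_s'],s['position'],loc(s['position']))
im=capture('wrist');cv2.imwrite('pics/w1.png',im[:,:,::-1])
m=masks(im)
for k in['red','blue']:
    for c in blobs(m[k],200,40000,(0,0,640,400)):
        uv=cv2.minAreaRect(c)[0];print(k,uv,cv2.contourArea(c),loc(onz('wrist',uv,.076)))"
```

```text
5.25 [ 0.5332 -0.1761  0.2399] [-68.8515  -0.67  ]
red (390.0, 170.0) 1065.0 [[-54.0394 -76.1388]]
red (244.70001220703125, 127.90001678466797) 1147.5 [[-8.7312 78.3711]]
blue (330.0, 124.5) 1031.0 [[ -5.7607 -10.9856]]
```

View pics/w1.png

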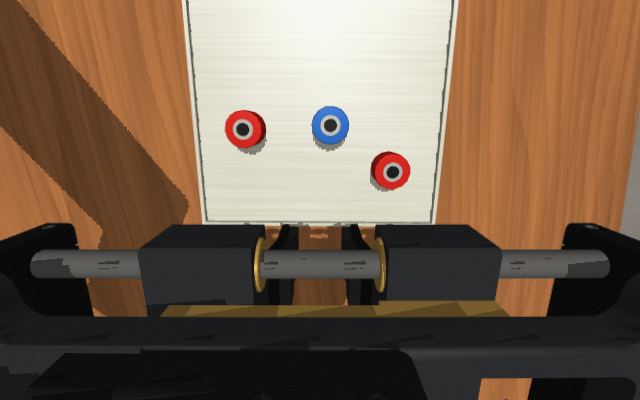

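The wrist view shows the blue bushing at (330,125) and the reds at (391,172) and (245,128), which agrees with the top view. I'll push blue first.

```bash
python3 -c "
from h import *
print(loc(onz('wrist',[(330,125),(391.5,171.5),(243,128.5)],.09)))
x=wor(-51,3);e=wor(128,-52)
plan((*x,.13,68),(*x,.066,68),(*e,.066,68))"
```

```text
[[ -5.9486 -10.5515]
 [-53.2536 -74.5549]
 [ -8.8822  76.729 ]]
(np.float64(0.5310664730255942), np.float64(-0.15804446237443606), 0.13, 68) -> [0.114, -0.023, 0.736, -0.0, -0.0, 0.046]
(np.float64(0.5310664730255942), np.float64(-0.15804446237443606), 0.066, 68) -> [0.0, 0.0, 0.427, 0.0, 0.0, 0.0]
(np.float64(0.601458059372471), np.float64(0.015480822732865213), 0.066, 68) -> [1.248, 0.002, 0.0, 0.0, 0.0, 0.0]
```

carry_out:
  deltas:
    - [[0.01,0,0.1,0,0,0.005,0.44],[0.03,0,0.2,0,0,0.01,0.44],[0.05,-0.01,0.3,0,0,0.02,0.44],[0.07,-0.01,0.4,0,0,0.03,0.44],[0.09,-0.02,0.5,0,0,0.04,0.44],[0.11,-0.02,0.6,0,0,0.046,0.44],[0.114,-0.023,0.67,0,0,0.046,0.44],[0.114,-0.023,0.72,0,0,0.046,0.44],[0.114,-0.023,0.736,0,0,0.046,0.44],[0.114,-0.023,0.736,0,0,0.046,0.44]]

```text
time_s: 6.13
position: [0.5313, -0.1584, 0.13]
tcp_rot: [[0.372, 0.928, -0.0], [0.928, -0.372, 0.0], [0.0, -0.0, -1.0]]
force: [0.7, 0.3, -0.9]
opening: 0.278
grasp_force: 0.0
```

carry_out:
  deltas:
    - [[0,0,0.06,0,0,0,0.44],[0,0,0.12,0,0,0,0.44],[0,0,0.2,0,0,0,0.44],[0,0,0.27,0,0,0,0.44],[0,0,0.33,0,0,0,0.44],[0,0,0.38,0,0,0,0.44],[0,0,0.41,0,0,0,0.44],[0,0,0.427,0,0,0,0.44],[0,0,0.427,0,0,0,0.44],[0,0,0.427,0,0,0,0.44]]

```text
time_s: 6.97
position: [0.5315, -0.1586, 0.0662]
tcp_rot: [[0.373, 0.928, 0.0], [0.928, -0.373, -0.0], [-0.0, 0.0, -1.0]]
force: [-0.4, -0.2, 0.4]
opening: 0.276
grasp_force: 0.0
```

```bash
python3 -c "
from h import *
s=telemetry.read_state();print(s['time_s'],s['position'],loc(s['position']),s['force'])
im=capture('wrist');cv2.imwrite('pics/w2.png',im[:,:,::-1])
plan((*wor(128,-52),.066,68))"
```

```text
6.9667 [ 0.5315 -0.1586  0.0662] [-51.563    2.5043] [-0.3667 -0.2357  0.4443]
(np.float64(0.601458059372471), np.float64(0.015480822732865213), 0.066, 68) -> [1.251, -0.001, 0.003, 0.0, 0.0, 0.0]
```

View pics/w2.png

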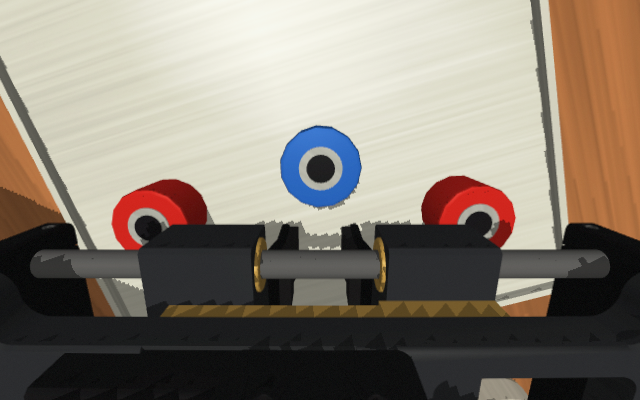

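Blue at (320,167) is dead ahead, midway between the fingers, so I'll push.

carry_out:
  deltas:
    - [[0.04,0,0,0,0,0,0.44],[0.09,0,0,0,0,0,0.44],[0.15,0,0,0,0,0,0.44],[0.22,0,0,0,0,0,0.44],[0.29,0,0,0,0,0,0.44],[0.36,0,0,0,0,0,0.44],[0.43,0,0,0,0,0,0.44],[0.5,0,0,0,0,0,0.44],[0.57,0,0,0,0,0,0.44],[0.62,0,0,0,0,0,0.44]]

```text
time_s: 7.85
position: [0.5665, -0.0709, 0.0661]
tcp_rot: [[0.372, 0.928, 0.0], [0.928, -0.372, 0.0], [0.0, 0.0, -1.0]]
force: [-0.4, -1.2, 0.7]
opening: 0.279
grasp_force: 0.6
```

carry_out:
  deltas:
    - [[0.05,0,0,0,0,0,0.44],[0.11,0,0,0,0,0,0.44],[0.18,0,0,0,0,0,0.44],[0.25,0,0,0,0,0,0.44],[0.32,0,0,0,0,0,0.44],[0.39,0,0,0,0,0,0.44],[0.46,0,0,0,0,0,0.44],[0.53,0,0,0,0,0,0.44],[0.6,0,0,0,0,0,0.44],[0.63,0,0,0,0,0,0.44]]

```text
time_s: 8.68
position: [0.6018, 0.0172, 0.066]
tcp_rot: [[0.372, 0.928, 0.0], [0.928, -0.372, 0.0], [0.001, 0.0, -1.0]]
force: [0.6, -0.6, -0.3]
opening: 0.281
grasp_force: 0.0
```

```bash
python3 -c "
from h import *
s=telemetry.read_state();print(s['time_s'],s['position'],loc(s['position']),s['force'])
im=capture('wrist');j=capture('scene')[130:300,200:440];cv2.imwrite('pics/w3.png',np.hstack([cv2.resize(im,(400,250)),cv2.resize(j,(353,250))])[:,:,::-1])
x=wor(40,-30)
plan((*x,.11,80))"
```

```text
8.6833 [0.6018 0.0172 0.066 ] [129.7621 -52.2013] [ 0.5918 -0.6091 -0.273 ]
(np.float64(0.5718720706526587), np.float64(-0.07026688435875993), 0.11, 80) -> [-0.611, 0.031, -0.293, 0.0, -0.0, -0.033]
```

View pics/w3.png

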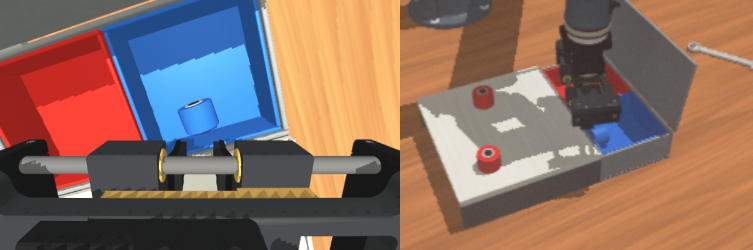

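Blue is inside its own insert near the wall by the tray, and the reds are untouched. Next is red_2.

```bash
python3 -c "
from h import *
x=wor(-55,75)
plan((*wor(35,15),.13,80),(*x,.13,90),(*x,.066,90),(*wor(128,90),.066,90))"
```

```text
(np.float64(0.5266075305247919), np.float64(-0.07132584942557403), 0.13, 80) -> [-0.73, -0.246, -0.427, 0.0, -0.0, -0.033]
(np.float64(0.4589918317919978), np.float64(-0.15575402768897165), 0.13, 90) -> [-0.633, -0.346, 0.0, 0.0, 0.0, -0.028]
(np.float64(0.4589918317919978), np.float64(-0.15575402768897165), 0.066, 90) -> [0.0, 0.0, 0.427, 0.0, 0.0, 0.0]
(np.float64(0.45999841224344307), np.float64(0.027856938203032672), 0.066, 90) -> [1.224, 0.007, 0.0, 0.0, 0.0, 0.0]
```

carry_out:
  deltas:
    - [[-0.03,0,-0.08,0,0,0,0.44],[-0.1,-0.02,-0.2,0,0,-0.005,0.44],[-0.18,-0.05,-0.3,0,0,-0.01,0.44],[-0.28,-0.08,-0.38,0,0,-0.015,0.44],[-0.4,-0.12,-0.42,0,0,-0.02,0.44],[-0.52,-0.16,-0.427,0,0,-0.025,0.44],[-0.62,-0.2,-0.427,0,0,-0.03,0.44],[-0.7,-0.23,-0.427,0,0,-0.033,0.44],[-0.73,-0.246,-0.427,0,0,-0.033,0.44],[-0.73,-0.246,-0.427,0,0,-0.033,0.44]]

```text
time_s: 9.62
position: [0.5253, -0.0737, 0.1308]
tcp_rot: [[0.177, 0.984, -0.0], [0.984, -0.177, -0.0], [-0.0, -0.0, -1.0]]
force: [0.1, 1.1, -0.2]
opening: 0.281
grasp_force: 0.0
```

carry_out:
  deltas:
    - [[-0.05,-0.03,0,0,0,-0.003,0.44],[-0.13,-0.07,0,0,0,-0.007,0.44],[-0.22,-0.12,0,0,0,-0.012,0.44],[-0.32,-0.17,0,0,0,-0.017,0.44],[-0.42,-0.23,0,0,0,-0.022,0.44],[-0.51,-0.28,0,0,0,-0.026,0.44],[-0.58,-0.32,0,0,0,-0.028,0.44],[-0.62,-0.34,0,0,0,-0.028,0.44],[-0.633,-0.346,0,0,0,-0.028,0.44],[-0.633,-0.346,0,0,0,-0.028,0.44]]

```text
time_s: 10.45
position: [0.459, -0.1571, 0.1303]
tcp_rot: [[0.0, 1.0, 0.001], [1.0, -0.0, -0.0], [-0.0, 0.001, -1.0]]
force: [-0.5, 0.4, 0.5]
opening: 0.28
grasp_force: 0.0
```

carry_out:
  deltas:
    - [[0,0,0.06,0,0,0,0.44],[0,0,0.12,0,0,0,0.44],[0,0,0.2,0,0,0,0.44],[0,0,0.27,0,0,0,0.44],[0,0,0.33,0,0,0,0.44],[0,0,0.38,0,0,0,0.44],[0,0,0.41,0,0,0,0.44],[0,0,0.427,0,0,0,0.44],[0,0,0.427,0,0,0,0.44],[0,0,0.427,0,0,0,0.44]]

```text
time_s: 11.28
position: [0.4587, -0.1569, 0.0661]
tcp_rot: [[-0.001, 1.0, 0.0], [1.0, 0.001, -0.0], [-0.0, 0.0, -1.0]]
force: [0.0, -0.8, 0.5]
opening: 0.277
grasp_force: 0.0
```

```bash
python3 -c "
from h import *
s=telemetry.read_state();print(s['time_s'],s['position'],loc(s['position']),s['force'])
im=capture('wrist');m=masks(im)
for k in['red']:
    for c in blobs(m[k],200,40000,(0,0,640,230)):
        uv=cv2.minEnclosingCircle(c)[0];print(k,uv,cv2.contourArea(c),loc(onz('wrist',uv,.085)))
plan((*wor(128,90),.066,90))"
```

```text
11.2833 [ 0.4587 -0.1569  0.0661] [-56.204   75.1496] [ 0.0264 -0.7919  0.5066]
red (325.5795593261719, 167.54344177246094) 4928.0 [[-9.7317 76.6019]]
(np.float64(0.45999841224344307), np.float64(0.027856938203032672), 0.066, 90) -> [1.233, 0.009, 0.002, 0.0, 0.0, 0.0]
```

carry_out:
  deltas:
    - [[0.04,0,0,0,0,0,0.44],[0.09,0,0,0,0,0,0.44],[0.15,0,0,0,0,0,0.44],[0.22,0,0,0,0,0,0.44],[0.29,0,0,0,0,0,0.44],[0.36,0,0,0,0,0,0.44],[0.43,0,0,0,0,0,0.44],[0.5,0,0,0,0,0,0.44],[0.57,0,0,0,0,0,0.44],[0.62,0,0,0,0,0,0.44]]

```text
time_s: 12.17
position: [0.4583, -0.0624, 0.0661]
tcp_rot: [[-0.002, 1.0, -0.0], [1.0, 0.002, 0.0], [0.0, -0.0, -1.0]]
force: [-0.3, -0.0, 1.1]
opening: 0.277
grasp_force: 0.5
```

carry_out:
  deltas:
    - [[0.05,0,0,0,0,0,0.44],[0.11,0,0,0,0,0,0.44],[0.18,0,0,0,0,0,0.44],[0.25,0,0,0,0,0,0.44],[0.32,0,0,0,0,0,0.44],[0.39,0,0,0,0,0,0.44],[0.46,0,0,0,0,0,0.44],[0.53,0,0,0,0,0,0.44],[0.59,0,0,0,0,0,0.44],[0.62,0,0,0,0,0,0.44]]

```text
time_s: 13.0
position: [0.4579, 0.0306, 0.066]
tcp_rot: [[-0.002, 1.0, -0.001], [1.0, 0.002, 0.0], [0.0, -0.001, -1.0]]
force: [-0.1, 1.2, -0.2]
opening: 0.28
grasp_force: 0.0
```

```bash
python3 -c "
from h import *
s=telemetry.read_state();print(s['time_s'],s['position'],loc(s['position']),s['force'])
im=capture('wrist');j=capture('scene')[130:300,200:440];cv2.imwrite('pics/w4.png',np.hstack([cv2.resize(im,(400,250)),cv2.resize(j,(353,250))])[:,:,::-1])
a=np.degrees(np.arctan2(40+75,145+54));print(a)
b=np.array([-54,-75])-45*np.array([np.cos(np.radians(a)),np.sin(np.radians(a))]);print(b)
x=wor(*b);e=b+np.array([np.cos(np.radians(a)),np.sin(np.radians(a))])*(128-b[0])/np.cos(np.radians(a));print(e)
plan((*wor(55,40),.15,90),(*wor(-30,-30),.15,100),(*x,.13,85+a),(*x,.066,85+a),(*wor(*e),.066,85+a))"
```

```text
13.0 [0.4579 0.0306 0.066 ] [130.5794  92.3686] [-0.1069  1.1997 -0.1718]
30.023164060457912
[-92.962  -97.5158]
[128.      30.1759]
(np.float64(0.5034457779274514), np.float64(-0.049223061895047666), 0.15, 90) -> [-0.529, 0.301, -0.56, -0.0, -0.0, 0.0]
(np.float64(0.5657711686603226), np.float64(-0.14000051322518212), 0.15, 100) -> [-0.605, 0.416, 0.0, 0.0, 0.0, -0.028]
(np.float64(0.6275425009392835), np.float64(-0.20860735278834297), 0.13, np.float64(115.02316406045792)) -> [-0.522, 0.326, 0.133, 0.0, 0.0, -0.042]
(np.float64(0.6275425009392835), np.float64(-0.20860735278834297), 0.066, np.float64(115.02316406045792)) -> [0.0, 0.0, 0.427, 0.0, 0.0, 0.0]
(np.float64(0.5195948840061678), np.float64(0.022642922537651416), 0.066, np.float64(115.02316406045792)) -> [1.701, 0.0, 0.0, 0.0, 0.0, 0.0]
```

View pics/w4.png

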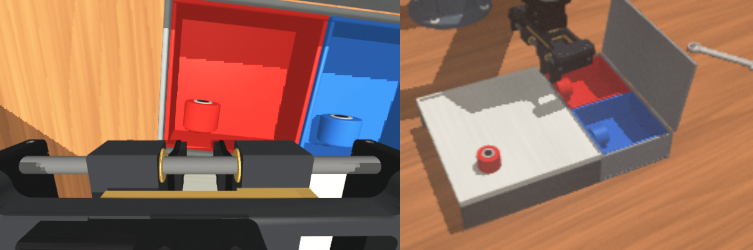

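Red_2 is in the red insert. Now red_1, pushed diagonally.

carry_out:
  deltas:
    - [[-0.03,0.01,-0.1,0,0,0,0.44],[-0.08,0.04,-0.22,0,0,0,0.44],[-0.15,0.08,-0.34,0,0,0,0.44],[-0.23,0.13,-0.44,0,0,0,0.44],[-0.32,0.18,-0.52,0,0,0,0.44],[-0.4,0.23,-0.55,0,0,0,0.44],[-0.47,0.27,-0.56,0,0,0,0.44],[-0.51,0.29,-0.56,0,0,0,0.44],[-0.53,0.3,-0.56,0,0,0,0.44],[-0.53,0.3,-0.56,0,0,0,0.44]]

```text
time_s: 13.93
position: [0.503, -0.0508, 0.1491]
tcp_rot: [[-0.0, 1.0, -0.002], [1.0, 0.0, 0.001], [0.001, -0.002, -1.0]]
force: [-0.3, -0.4, 0.5]
opening: 0.278
grasp_force: 0.0
```

carry_out:
  deltas:
    - [[-0.05,0.03,0,0,0,-0.003,0.44],[-0.12,0.08,0,0,0,-0.006,0.44],[-0.2,0.14,0,0,0,-0.01,0.44],[-0.3,0.21,0,0,0,-0.014,0.44],[-0.4,0.28,0,0,0,-0.018,0.44],[-0.49,0.34,0,0,0,-0.023,0.44],[-0.56,0.39,0,0,0,-0.027,0.44],[-0.6,0.415,0,0,0,-0.028,0.44],[-0.6,0.415,0,0,0,-0.028,0.44],[-0.6,0.415,0,0,0,-0.028,0.44]]

```text
time_s: 14.77
position: [0.5648, -0.1395, 0.1493]
tcp_rot: [[-0.176, 0.984, -0.002], [0.984, 0.176, 0.001], [0.002, -0.002, -1.0]]
force: [-0.1, 0.8, 0.8]
opening: 0.281
grasp_force: 0.0
```

```bash
python3 -c "
from h import *
s=telemetry.read_state();print(s['time_s'],s['position'],loc(s['position']),s['force'])
a=np.radians(31);u=np.array([np.cos(a),np.sin(a)])
b=np.array([-54.5,-75])-38*u;print(b)
x=wor(*b);e=b+u*(128-b[0])/u[0];print(e)
plan((*x,.13,116),(*x,.066,116),(*wor(*e),.066,116))"
```

```text
14.7667 [ 0.5648 -0.1395  0.1493] [-29.5476 -29.0204] [-0.0857  0.8206  0.8162]
[-87.0724 -94.5714]
[128.      34.6571]
(np.float64(0.6251227179551184), np.float64(-0.20248346551144283), 0.13, 116) -> [-0.484, 0.322, 0.127, -0.0, -0.0, -0.044]
(np.float64(0.6251227179551184), np.float64(-0.20248346551144283), 0.066, 116) -> [0.0, 0.0, 0.427, 0.0, 0.0, 0.0]
(np.float64(0.5151307526870343), np.float64(0.02303348342056663), 0.066, 116) -> [1.673, 0.0, 0.0, 0.0, 0.0, 0.0]
```

carry_out:
  deltas:
    - [[-0.05,0.03,0,0,0,-0.005,0.44],[-0.12,0.08,0,0,0,-0.01,0.44],[-0.2,0.13,0,0,0,-0.017,0.44],[-0.28,0.18,0,0,0,-0.025,0.44],[-0.36,0.24,0,0,0,-0.033,0.44],[-0.43,0.29,0,0,0,-0.04,0.44],[-0.47,0.315,0.05,0,0,-0.044,0.44],[-0.484,0.322,0.1,0,0,-0.044,0.44],[-0.484,0.322,0.127,0,0,-0.044,0.44],[-0.484,0.322,0.127,0,0,-0.044,0.44]]

```text
time_s: 15.6
position: [0.6242, -0.2016, 0.1292]
tcp_rot: [[-0.438, 0.899, -0.004], [0.899, 0.438, 0.003], [0.004, -0.003, -1.0]]
force: [-0.2, -0.0, 0.3]
opening: 0.279
grasp_force: 0.0
```

```bash
python3 -c "
from h import *
s=telemetry.read_state();print(s['time_s'],s['position'],loc(s['position']),s['force'])
im=capture('wrist');m=masks(im)
for c in blobs(m['red'],200,40000,(200,0,450,235)):
        uv=cv2.minEnclosingCircle(c)[0];print(uv,cv2.contourArea(c),loc(onz('wrist',uv,.085)))
plan((*wor(-87,-94.6),.066,116))"
```

```text
15.6 [ 0.6242 -0.2016  0.1292] [-86.233 -93.537] [-0.1992 -0.0201  0.3195]
(320.96807861328125, 166.46217346191406) 2353.0 [[-54.0088 -75.4917]]
(np.float64(0.6251574688204329), np.float64(-0.20241387199791033), 0.066, 116) -> [-0.007, 0.002, 0.426, -0.0, -0.001, -0.0]
```

Bushing at (-54,-75), dead ahead. Next: descend, then push 1.67.

carry_out:
  deltas:
    - [[0,0,0.06,0,0,0,0.44],[0,0,0.12,0,0,0,0.44],[0,0,0.19,0,0,0,0.44],[0,0,0.26,0,0,0,0.44],[-0.005,0,0.32,0,0,0,0.44],[-0.005,0,0.37,0,0,0,0.44],[-0.005,0,0.4,0,0,0,0.44],[-0.005,0,0.42,0,0,0,0.44],[-0.005,0,0.42,0,0,0,0.44],[-0.005,0,0.42,0,0,0,0.44]]

```text
time_s: 16.48
position: [0.6266, -0.204, 0.0681]
tcp_rot: [[-0.438, 0.899, 0.0], [0.899, 0.438, -0.0], [-0.0, 0.0, -1.0]]
force: [0.5, -0.4, 0.1]
opening: 0.282
grasp_force: 0.0
```

carry_out:
  deltas:
    - [[0.03,0,0,0,0,0,0.44],[0.07,0,0,0,0,0,0.44],[0.12,0,0,0,0,0,0.44],[0.18,0,0,0,0,0,0.44],[0.24,0,0,0,0,0,0.44],[0.31,0,0,0,0,0,0.44],[0.38,0,0,0,0,0,0.44],[0.45,0,0,0,0,0,0.44],[0.52,0,0,0,0,0,0.44],[0.57,0,0,0,0,0,0.44]]

```text
time_s: 17.32
position: [0.5882, -0.1256, 0.0681]
tcp_rot: [[-0.439, 0.899, -0.0], [0.899, 0.439, 0.0], [0.0, -0.0, -1.0]]
force: [1.2, -0.7, 0.5]
opening: 0.285
grasp_force: 0.6
```

```bash
python3 -c "
from h import *
s=telemetry.read_state();print(s['time_s'],s['position'],loc(s['position']),s['force'])
im=capture('wrist');m=masks(im)
for c in blobs(m['red'],200,40000,(200,0,450,300)):
        uv=cv2.minEnclosingCircle(c)[0];print(uv,cv2.contourArea(c),loc(onz('wrist',uv,.085)))
plan((*wor(128,34.6),.066,116))"
```

```text
17.3167 [ 0.5882 -0.1256  0.0681] [-13.682  -51.1179] [ 1.2483 -0.6661  0.5342]
(319.5, 208.15432739257812) 4667.5 [[  9.71   -36.6848]]
(np.float64(0.5151875985177258), np.float64(0.02302851005481241), 0.066, 116) -> [1.093, -0.0, 0.016, -0.0, -0.0, 0.0]
```

carry_out:
  deltas:
    - [[0.04,0,0,0,0,0,0.44],[0.09,0,0,0,0,0,0.44],[0.15,0,0,0,0,0,0.44],[0.21,0,0,0,0,0,0.44],[0.27,0,0,0,0,0,0.44],[0.34,0,0,0,0,0,0.44],[0.4,0,0,0,0,0,0.44],[0.46,0,0,0,0,0,0.44],[0.52,0,0,0,0,0,0.44],[0.56,0,0,0,0,0,0.44]]

```text
time_s: 18.2
position: [0.5513, -0.0503, 0.068]
tcp_rot: [[-0.439, 0.899, -0.001], [0.899, 0.439, 0.0], [0.001, -0.001, -1.0]]
force: [-0.4, 0.3, -0.2]
opening: 0.278
grasp_force: 0.2
```

carry_out:
  deltas:
    - [[0.04,0,0,0,0,0,0.44],[0.09,0,0,0,0,0,0.44],[0.15,0,0,0,0,0,0.44],[0.21,0,0,0,0,0,0.44],[0.27,0,0,0,0,0,0.44],[0.33,0,0,0,0,0,0.44],[0.4,0,0,0,0,0,0.44],[0.46,0,0,0,0,0,0.44],[0.51,0,0,0,0,0,0.44],[0.54,0,0,0,0,0,0.44]]

```text
time_s: 19.03
position: [0.5157, 0.0225, 0.068]
tcp_rot: [[-0.439, 0.899, -0.001], [0.899, 0.439, 0.0], [0.001, -0.001, -1.0]]
force: [-0.7, 0.7, 0.2]
opening: 0.279
grasp_force: 0.0
```

carry_out:
  deltas:
    - [[-0.03,0,-0.05,0,0,0,0.44],[-0.08,0,-0.13,0,0,0,0.44],[-0.15,0,-0.24,0,0,0,0.44],[-0.2,0,-0.36,0,0,0,0.5],[-0.25,0,-0.5,0,0,0,0.6],[-0.28,0,-0.64,0,0,0,0.7],[-0.3,0,-0.77,0,0,0,0.8],[-0.3,0,-0.88,0,0,0,0.9],[-0.3,0,-0.96,0,0,0,1],[-0.3,0,-1.0,0,0,0,1]]

```text
time_s: 19.87
position: [0.5378, -0.0202, 0.2206]
tcp_rot: [[-0.437, 0.899, 0.004], [0.899, 0.437, -0.001], [-0.003, 0.003, -1.0]]
force: [0.7, 0.2, -0.2]
opening: 0.022
grasp_force: 0.0
```

```bash
python3 -c "
from h import *
s=telemetry.read_state();print(s['time_s'],s['position'],loc(s['position']),s['force'])
im=capture('wrist');j=capture('scene')[130:300,200:440];cv2.imwrite('pics/w5.png',np.hstack([cv2.resize(im,(400,250)),cv2.resize(j,(353,250))])[:,:,::-1])
plan((*wor(170,0),.30,85),(*wor(300,0),.30,85),(*wor(345,0),.18,85))"
```

```text
19.8667 [ 0.5378 -0.0202  0.2206] [86.9434  8.3153] [ 0.6802  0.2293 -0.1693]
(np.float64(0.5533164762671019), np.float64(0.061853098675596754), 0.3, 85) -> [0.442, 0.335, -0.537, 0.0, 0.0, 0.086]
(np.float64(0.5646467228242974), np.float64(0.1913584094275237), 0.3, 85) -> [0.867, -0.0, 0.0, 0.0, 0.0, 0.0]
(np.float64(0.568568731247942), np.float64(0.23618717084165225), 0.18, 85) -> [0.3, 0.0, 0.8, 0.0, 0.0, 0.0]
```

View pics/w5.png

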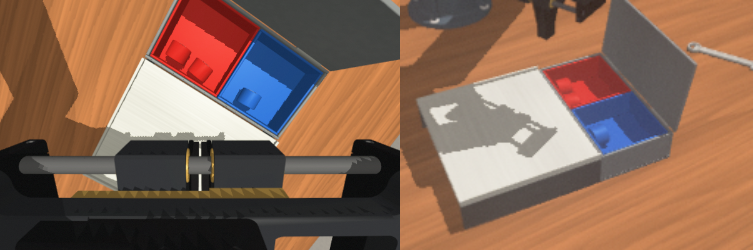

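All three are in their inserts: the reds side by side in the red one, blue in the blue one. Next I'll go over the lid to its outer side.

carry_out:
  deltas:
    - [[0.02,0.01,-0.08,0,0,0.008,1],[0.05,0.03,-0.18,0,0,0.018,1],[0.1,0.07,-0.3,0,0,0.03,1],[0.17,0.12,-0.4,0,0,0.042,1],[0.25,0.18,-0.48,0,0,0.055,1],[0.33,0.24,-0.52,0,0,0.068,1],[0.39,0.29,-0.54,0,0,0.08,1],[0.43,0.32,-0.54,0,0,0.086,1],[0.44,0.335,-0.54,0,0,0.086,1],[0.44,0.335,-0.54,0,0,0.086,1]]

```text
time_s: 20.8
position: [0.5524, 0.0625, 0.298]
tcp_rot: [[0.085, 0.996, -0.002], [0.996, -0.085, 0.0], [-0.0, -0.002, -1.0]]
force: [0.1, -0.8, -0.3]
opening: 0.005
grasp_force: 0.0
```

carry_out:
  deltas:
    - [[0.07,0,0,0,0,0,1],[0.17,0,0,0,0,0,1],[0.29,0,0,0,0,0,1],[0.43,0,0,0,0,0,1],[0.57,0,0,0,0,0,1],[0.71,0,0,0,0,0,1],[0.84,0,0,0,0,0,1],[0.94,0,0,0,0,0,1],[1.0,0,0,0,0,0,1],[1.0,0,0,0,0,0,1]]

```text
time_s: 21.63
position: [0.5656, 0.2131, 0.2986]
tcp_rot: [[0.085, 0.996, -0.001], [0.996, -0.085, 0.0], [0.0, -0.001, -1.0]]
force: [-0.1, -0.6, 0.5]
opening: 0.007
grasp_force: 0.0
```

```bash
python3 -c "
from h import *
s=telemetry.read_state();print(s['time_s'],s['position'],loc(s['position']),s['force'],s['opening'])
plan((*wor(340,0),.178,85),(*wor(292,0),.178,85),(*wor(257,0),.174,85))"
```

```text
21.6333 [0.5656 0.2131 0.2986] [321.7502   0.9736] [-0.1448 -0.6009  0.4952] 0.00737189265580494
(np.float64(0.5681329525342037), np.float64(0.23120619735119352), 0.178, 85) -> [0.121, 0.007, 0.804, -0.0, -0.0, 0.0]
(np.float64(0.5639494768823161), np.float64(0.1833888518427897), 0.178, 85) -> [-0.32, 0.0, 0.0, 0.0, 0.0, 0.0]
(np.float64(0.5608990258861482), np.float64(0.14852203740957864), 0.174, 85) -> [-0.233, 0.0, 0.027, 0.0, 0.0, 0.0]
```

carry_out:
  deltas:
    - [[0.06,0,0.02,0,0,0,1],[0.12,0,0.08,0,0,0,1],[0.12,0,0.18,0,0,0,1],[0.12,0,0.3,0,0,0,1],[0.12,0,0.42,0,0,0,1],[0.12,0,0.55,0,0,0,1],[0.12,0,0.66,0,0,0,1],[0.12,0,0.75,0,0,0,1],[0.12,0,0.8,0,0,0,1],[0.12,0,0.8,0,0,0,1]]

```text
time_s: 22.47
position: [0.5658, 0.229, 0.1765]
tcp_rot: [[0.087, 0.996, -0.005], [0.996, -0.087, -0.001], [-0.001, -0.005, -1.0]]
force: [-0.4, 0.0, 0.1]
opening: 0.008
grasp_force: 0.0
```

carry_out:
  deltas:
    - [[-0.05,0,0,0,0,0,1],[-0.11,0,0,0,0,0,1],[-0.17,0,0,0,0,0,1],[-0.23,0,0,0,0,0,1],[-0.29,0,0,0,0,0,1],[-0.35,0,0,0,0,0,1],[-0.41,0,0,0,0,0,1],[-0.46,0,0,0,0,0,1],[-0.51,0,0.01,0,0,0,1],[-0.55,0,0.025,0,0,0,1]]

```text
time_s: 23.3
position: [0.5604, 0.1465, 0.1755]
tcp_rot: [[0.087, 0.996, 0.001], [0.996, -0.087, 0.0], [0.0, 0.001, -1.0]]
force: [0.1, 2.6, 2.5]
opening: 0.005
grasp_force: 1.0
```

```bash
python3 -c "
from h import *
s=telemetry.read_state();print(s['time_s'],s['position'],loc(s['position']),s['force'],s['opening'])
j=capture('scene')[100:300,200:440];cv2.imwrite('pics/w6.png',cv2.resize(j,(480,400))[:,:,::-1])
P=now()
for x,z in [(230,.162),(209,.144),(193,.122),(179.5,.10),(174,.083),(171,.067)]: print(row(P,(*wor(x,0),z),85)[0].round(3))"
```

```text
23.3 [0.5604 0.1465 0.1755] [254.9094   0.3646] [0.1252 2.559  2.5086] 0.0047515836800933395
[-0.159  0.005  0.086 -0.     0.    -0.   ]
[-0.299  0.005  0.206 -0.     0.    -0.   ]
[-0.406  0.005  0.353 -0.     0.    -0.   ]
[-0.496  0.005  0.5   -0.     0.    -0.   ]
[-0.532  0.005  0.613 -0.     0.    -0.   ]
[-0.552  0.005  0.72  -0.     0.    -0.   ]
```

View pics/w6.png

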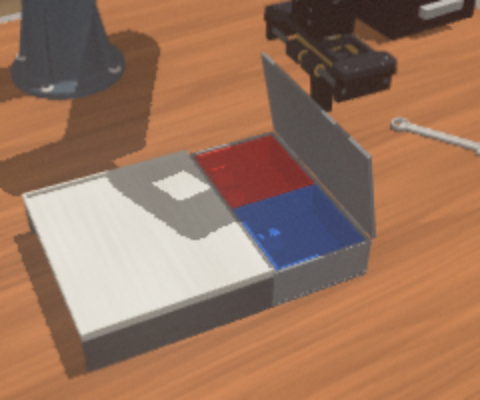

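The lid is moving, at roughly 80° with light contact force. I'll follow its arc.

carry_out:
  deltas:
    - [[-0.03,0,0.015,0,0,0,1],[-0.065,0,0.033,0,0,0,1],[-0.1,0,0.052,0,0,0,1],[-0.13,0,0.07,0,0,0,1],[-0.16,0,0.086,0,0,0,1],[-0.19,0,0.11,0,0,0,1],[-0.22,0,0.133,0,0,0,1],[-0.25,0,0.158,0,0,0,1],[-0.275,0,0.182,0,0,0,1],[-0.3,0,0.206,0,0,0,1]]

```text
time_s: 24.18
position: [0.5561, 0.1019, 0.144]
tcp_rot: [[0.087, 0.996, -0.0], [0.996, -0.087, -0.0], [-0.0, -0.0, -1.0]]
force: [-0.1, 0.0, 2.2]
opening: 0.005
grasp_force: 0.8
```

carry_out:
  deltas:
    - [[-0.03,0,0.035,0,0,0,1],[-0.055,0,0.07,0,0,0,1],[-0.08,0,0.107,0,0,0,1],[-0.107,0,0.147,0,0,0,1],[-0.13,0,0.184,0,0,0,1],[-0.152,0,0.22,0,0,0,1],[-0.175,0,0.257,0,0,0,1],[-0.196,0,0.294,0,0,0,1],[-0.21,0,0.33,0,0,0,1],[-0.22,0,0.36,0,0,0,1]]

```text
time_s: 25.02
position: [0.5531, 0.0694, 0.0896]
tcp_rot: [[0.087, 0.996, -0.001], [0.996, -0.087, 0.0], [0.0, -0.001, -1.0]]
force: [-0.7, 1.4, 1.2]
opening: 0.001
grasp_force: 0.5
```

carry_out:
  deltas:
    - [[-0.005,0,0.02,0,0,0,1],[-0.01,0,0.04,0,0,0,1],[-0.015,0,0.06,0,0,0,1],[-0.02,0,0.08,0,0,0,1],[-0.025,0,0.1,0,0,0,1],[-0.03,0,0.12,0,0,0,1],[-0.03,0,0.135,0,0,0,1],[-0.03,0,0.148,0,0,0,1],[-0.03,0,0.154,0,0,0,1],[-0.03,0,0.154,0,0,0,1]]

```text
time_s: 25.85
position: [0.553, 0.0651, 0.0671]
tcp_rot: [[0.087, 0.996, 0.0], [0.996, -0.087, -0.0], [0.0, 0.0, -1.0]]
force: [0.1, -0.8, 1.0]
opening: 0.003
grasp_force: 0.0
```

```bash
python3 -c "
from h import *
s=telemetry.read_state();print(s['time_s'],s['position'],loc(s['position']),s['force'],s['opening'])
j=capture('scene')[100:300,200:440];cv2.imwrite('pics/w7.png',cv2.resize(j,(480,400))[:,:,::-1])"
```

```text
25.85 [0.553  0.0651 0.0671] [173.2043   0.5542] [ 0.1053 -0.773   1.0478] 0.003406954210517577
```

View pics/w7.png

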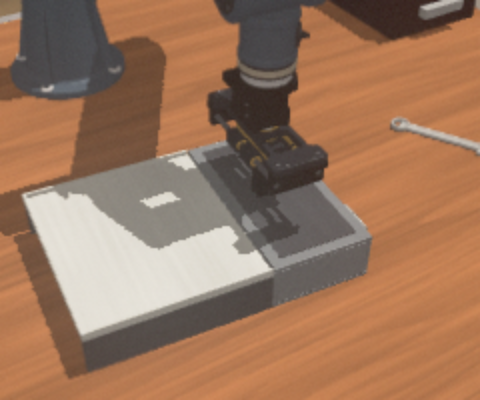

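The lid is almost flat. I'll press down in small steps until there is firm contact.

carry_out:
  deltas:
    - [[0,0,0.004,0,0,0,1],[0,0,0.007,0,0,0,1],[0,0,0.01,0,0,0,1],[0,0,0.013,0,0,0,1],[0,0,0.015,0,0,0,1],[0,0,0.015,0,0,0,1],[0,0,0.015,0,0,0,1],[0,0,0.015,0,0,0,1],[0,0,0.015,0,0,0,1],[0,0,0.015,0,0,0,1]]

```text
time_s: 26.73
position: [0.5532, 0.0652, 0.0668]
tcp_rot: [[0.087, 0.996, 0.001], [0.996, -0.087, -0.0], [-0.0, 0.001, -1.0]]
force: [-2.0, -0.1, 11.2]
opening: 0.008
grasp_force: 5.8
```

carry_out:
  deltas:
    - [[0,0,0.004,0,0,0,1],[0,0,0.008,0,0,0,1],[0,0,0.012,0,0,0,1],[0,0,0.015,0,0,0,1],[0,0,0.015,0,0,0,1],[0,0,0.015,0,0,0,1],[0,0,0.015,0,0,0,1],[0,0,0.015,0,0,0,1],[0,0,0.015,0,0,0,1],[0,0,0.015,0,0,0,1]]

```text
time_s: 27.57
position: [0.5532, 0.0652, 0.0667]
tcp_rot: [[0.086, 0.996, 0.002], [0.996, -0.086, -0.0], [-0.0, 0.002, -1.0]]
force: [-5.9, -0.4, 25.8]
opening: 0.003
grasp_force: 12.9
```

carry_out:
  deltas:
    - [[0,0,-0.02,0,0,0,1],[0,0,-0.04,0,0,0,1],[0,0,-0.08,0,0,0,1],[0,0,-0.16,0,0,0,1],[0,0,-0.28,0,0,0,1],[0,0,-0.42,0,0,0,1],[0,0,-0.58,0,0,0,1],[0,0,-0.74,0,0,0,1],[0,0,-0.88,0,0,0,1],[0,0,-0.9,0,0,0,1]]

```text
time_s: 28.4
position: [0.5554, 0.0651, 0.2014]
tcp_rot: [[0.087, 0.996, 0.007], [0.996, -0.087, -0.0], [0.0, 0.007, -1.0]]
force: [0.6, -0.8, 0.1]
opening: 0.005
grasp_force: 0.0
```

carry_out:
  deltas:
    - [[-0.05,0,-0.08,0,0,0,1],[-0.12,0,-0.16,0,0,0,1],[-0.2,0,-0.26,0,0,0,1],[-0.3,0,-0.38,0,0,0,1],[-0.4,0,-0.5,0,0,0,1],[-0.5,0,-0.6,0,0,0,1],[-0.6,0,-0.7,0,0,0,1],[-0.66,0,-0.76,0,0,0,1],[-0.7,0,-0.8,0,0,0,1],[-0.7,0,-0.8,0,0,0,1]]

```text
time_s: 29.23
position: [0.5443, -0.0405, 0.3183]
tcp_rot: [[0.088, 0.996, 0.001], [0.996, -0.088, -0.001], [-0.0, 0.001, -1.0]]
force: [-1.5, 0.2, 0.0]
opening: 0.002
grasp_force: 0.0
```

```bash
python3 -c "
from h import *
s=telemetry.read_state();print(s['time_s'],s['position'],s['force'])
j=capture('scene')[60:300,60:460];cv2.imwrite('pics/w8.png',cv2.resize(j,(800,480))[:,:,::-1])"
```

```text
29.2333 [ 0.5443 -0.0405  0.3183] [-1.5334  0.1909  0.0262]
```

View pics/w8.png

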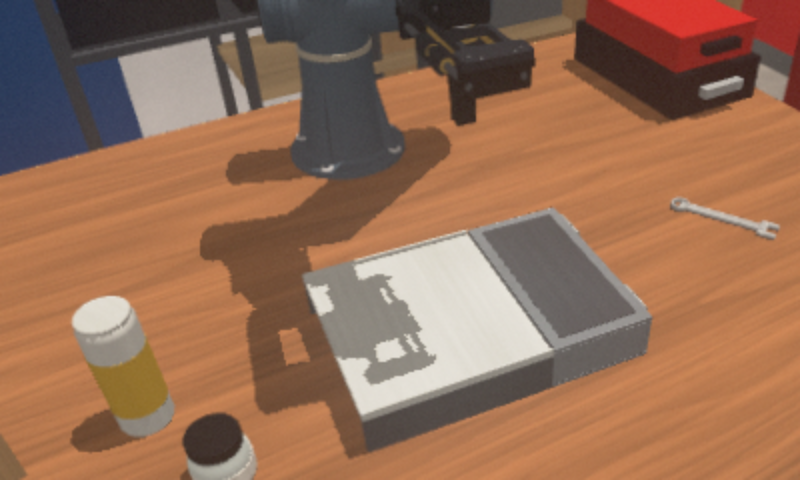

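The lid lies flat on the case, pressing stopped at the expected height (z about 0.067). The tray is empty, and the can, jar and wrench are where they were.

```bash
python3 -c "
from rig import job
print(job.hand_in())"
```

```text
the job is handed in; nothing more can be done
None
```

The job is handed in: all three bushings went into the inserts of their own colour, the lid was pressed flat shut, and the spray can, jar and wrench were left untouched, at about 29 s; the verdict was not shown.

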